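Gauge two screw closures and set the faulty one aside

ROBOT

A 6-joint arm with a two-finger parallel gripper is mounted at the origin on a cart in front of the work surface, level with it; the furniture and walls round the work are solid. World frame = base frame: x ahead of the robot, y to its left, z up, the work surface at z = 0. Lengths are in mm, angles in rad, forces in N, time in s.
With the tool pointing down it reaches from about 350 to 875 mm from the base axis. Payload 4.2 kg.
Tool frame: the origin (TCP) lies at the very end of the fingers, on their centre line; the grasp point (between the pads) lies 19 mm behind it; z points along the fingers, y is the line along which they close (so a half turn about z gives the same grasp; the last joint's range is limited). The gripper opens to 85 mm and grips with 20 to 120 N. Pads are 22 mm wide; open, the fingers measure 114 mm over their backs; the gripper's body (76 mm by 85 mm) begins 54 mm behind the grasp point. The pads swing forward as they close: fully open they stand 13 mm farther back than shut.
Start: joints at [-1.002, 0.385, 0.008, 0, -1.194, -0.259], TCP at [190.558, -595.22, 231.312] pointing down, gripper open.
Joint ranges: [-3.14, 3.14], [-1.21, 2.06], [-1.07, 1.41], [-3.16, 2.05], [-2.99, -0.16], [-3.1, 3.1]. Speed limits (rad/s): [2.79, 2.79, 3.14, 3.14, 3.14, 3.14].

INTERFACE

Orientations are given as a rotation vector (axis times angle).
In Python, from bench import get_state, read_camera, camera_params, job_done gives the robot as it stands. The module is installed in compiled form; this text tells all that it offers.
- The arm moves only by the tool step_arm, never from a script. Its argument "targets" is a list that holds one entry, the list of rows, each a list of 7 numbers: the shift along the world's x, y, z in cm, then the turn, a rotation vector about the world's x, y, z in degrees, then the finger opening in cm, from 0 to 8.54. In form: [[[x, y, z, ax, ay, az, claw], ...]]. A call has 1 to 12 rows; each row is the pose to reach, as a shift and turn from the pose commanded when the call began; what a row does not reach only later rows make up. A row lasts 1/12 s, in which the tool goes at most 41.7 mm and 7.16 degrees, less where a joint would pass 70% of its speed; a pose out of reach is approached as far as the arm can. A call with a gripper value outside its range is refused whole. The fingers move at their own pace and stop on an object; the grip force is fixed at half the most. Time passes only in rows, so rows that repeat a pose let the fingers close. It gives the time, the measured TCP pose, the force, the opening and the grip force at its end, in the units of the state.
- get_state(): the state, without advancing time (a new reading comes with each control period).
- read_camera(name): name is "side" or "top" or "wrist"; returns (picture, depth): 420x560x3 uint8, blue, green, red; 420x560 float32, mm along the optical axis (not along the pixel's ray), 0 where there is no reading.
- camera_params(name): a dict with "fx", "fy", "cx", "cy" (pixels), "R" (3x3) and "t" (3): a world point X has camera coordinates R X + t; the wrist camera has in their place "tool_from_camera" (4x4, takes a point from camera to tool coordinates, whose origin is the TCP and whose axes are the flange's). Camera axes: x right, y down, z forward; pixel columns grow to the right and rows downward; lengths in mm; the calibration is good to about 2 mm. A picture is of the moment at which its call begins: read the wrist's pose just before it. camera_params takes no time and is no camera call.
- job_done(): hands the job in; it is judged then, once.
The state is a dict: "time_s": time; "qpos": joint angles; "dq": joint speeds; "tau": joint torques, N m; "tool_pos": TCP position; "ee_rot": TCP orientation; "ft_force": force on the tool from outside, world axes, zero at the start; "wrist_torque": the same for the moment, N m; "grip_width": opening from 0.0 (shut) to 1.0 (fully open); "finger_force": force on a finger pad.
Only numpy, scipy, OpenCV 4.12 (cv2) and the standard library are available. Lean on these libraries where they do the work, as an engineer would, in place of code of your own. Each camera call takes 0.05 s, during which the arm holds its last target. There are 200 camera calls.

TASK

One of the two look-alike white screw closures has too thick a sealing disc inside and will not screw fully home; find out which by screwing them onto the steel thread gauge (bar in line with the two ribs, lower it, then turn clockwise until it stops), gently, never forcing a closure that stops short. Leave the good closure screwed fully home on the gauge and stand the faulty one upright in the aluminium tray, without disturbing the things around.

Things in the scene. Friction and masses are not known exactly. Their poses are not given: they have to be found in the camera images.
- gauge: fixed steel thread gauge: base 110 x 110 x 10 mm, round flange 84 mm diameter with its flat top (the seat) at 24 mm, and an upright threaded post. Origin: centre of the base's underside; z up, +x to a home stud; same after a half turn. Turning a closure is nearly free (under 0.1 N m) until it stops; against the stop 0.15 N m is firm, and 60 N between gauge and closure is the limit.
- gauge_seat (a point): on the gauge's axis in the plane of the seat, axes as the gauge's. The post above it is 26 mm in diameter, 32.5 mm high, bevelled to 18 mm at the tip; coarse right-hand two-start thread, 36 mm outside diameter, 32 mm drop per turn, clockwise from above = down, axial play 2.3 mm. A released closure sinks with the thread by its weight; fingers loosely round its bar (1 to 2 mm a side) can turn it.
- start_rib (a point): top of one of two dark ribs (12 x 4 mm) on the flange, 33 mm from the axis, 85 deg counter-clockwise from +x (the other from -x), 3 mm above the seat. A closure whose bar is on the ribs' line, 15 deg either way, can be lowered or lifted straight; lowered, it rests on the thread about 5 mm (3.5 to 7) above the seat.
- home_stud (a point): top of one of two dark round studs (7 mm) on the flange, 33 mm from the axis on +x (the other on -x), 3 mm above the seat. A good closure, turned about 85 deg clockwise from the ribs, stops flat on the seat with its bar on the studs' line (within about 8 deg). A faulty one sinks no lower than 4 mm above the seat (10 to 30 deg from the ribs) and jams 30 to 45 deg short.
- cap_1: white plastic screw closure, upright, open end down: skirt 48 mm outside, 40 mm inside diameter, 41 mm high; on top a straight grip bar 46 long, 14 wide, 22 mm high (41 to 63 mm up). About 0.1 kg. Origin: centre of the underside; z up, x along the bar; same after a half turn. It or cap_2 is faulty, differently each time; nothing shows outside.
- cap_2: white plastic screw closure, upright, open end down: skirt 48 mm outside, 40 mm inside diameter, 41 mm high; on top a straight grip bar 46 long, 14 wide, 22 mm high (41 to 63 mm up). About 0.1 kg. Origin: centre of the underside; z up, x along the bar; same after a half turn. Twin of cap_1. In both, two 6 mm pins point inward along +x and -x, 6 mm above the underside, to 14.3 mm from the axis.
- reject_tray: fixed aluminium tray for the faulty closure, 130 x 130 mm, 22 mm high, walls and floor 4 mm thick, open at the top. Origin: centre of the underside, z up
- reject_tray_in (a point): centre of the tray's inner floor, 4 mm above its underside
- tea_tin: bystander: brown tin, 78 mm diameter, 152 mm high; origin centre of the underside
- tape_roll: bystander: roll of tape lying flat, 104 mm diameter, 25 mm high; origin centre of the underside
- vial: bystander: small brown vial with a white lid, 32 mm diameter, 54 mm high; origin centre of the underside
- petri: bystander: flat glass dish, 88 mm diameter, 18 mm high; origin centre of the underside
Mind the look-alikes: they are no part of the job. Leave any black or red look-alike of the cap_2 alone. Leave any purple look-alike of the cap_1 alone.

How it is judged:
By the outcome, as a careful person would: the job done as asked, in the order asked, and still so for the second after the job is handed in, with the robot touching nothing.
It also fails if it takes over 72 s, if anything falls off the work surface, if the arm or the gripper's body presses on something with over 40 N, if the wrist force passes 120 N, or if a joint passes its speed limit or range.

## Working session

There is one attempt and no reset: what is moved stays moved. The work goes in short steps, Python scripts to look and compute and a tool call to move; the robot and the scene stay as the last step left them, time stands still between calls to the robot, and variables do not carry over. Pictures are saved under pics/ and viewed, at most 10 in all, crops included, and the job is handed in when it is done.

Besides the shell and the picture viewer there is one more tool, called after "Request:" as name(argument=value, ...), one argument or row to a line, values as JSON. step_arm: Moves the arm, as the interface text tells. Its arguments: {"type":"object","properties":{"targets":{"type":"array","items":{"type":"array","items":{"type":"array","items":{"type":"number"}}}}},"required":["targets"]}

```bash
mkdir -p pics
cat > h.py <<'E'
import numpy as np, cv2
from bench import get_state, read_camera, camera_params
def cloud(name):
    im,d=read_camera(name); p=camera_params(name)
    v,u=np.mgrid[0:420,0:560]
    c=np.stack([(u-p["cx"])/p["fx"]*d,(v-p["cy"])/p["fy"]*d,d],-1)
    w=(c-np.array(p["t"]))@np.array(p["R"]); w[d==0]=np.nan
    return im,d,w
E
python3 - <<'E'
from h import *
im,d,w=cloud("top"); np.savez("top.npz",im=im,w=w)
im2,d2,w2=cloud("side"); np.savez("side.npz",im=im2,w=w2)
cv2.imwrite("pics/top.png",im);cv2.imwrite("pics/side.png",im2)
s=get_state();print({k:np.round(v,3) for k,v in s.items()})
p=camera_params("top");print(p)
E
```

```text
{'time_s': np.float64(0.1), 'qpos': array([-1.002,  0.385,  0.007, -0.   , -1.194, -0.259]), 'dq': array([ 0.   , -0.001,  0.003,  0.004,  0.002,  0.002]), 'tau': array([-1.0000e-03, -3.9332e+01,  1.8893e+01,  4.1980e+00, -3.0000e-03,
        0.0000e+00]), 'tool_pos': array([ 190.383, -594.756,  230.339]), 'ee_rot': array([ 4.840e-01, -3.104e+00, -3.000e-03]), 'ft_force': array([-0.331, -0.332,  0.371]), 'wrist_torque': array([ 0.013,  0.012, -0.012]), 'finger_force': np.float64(0.0), 'grip_width': np.float64(0.998)}
{'fx': 449.7258830741153, 'fy': 449.7258830741153, 'cx': 277.91329677569263, 'cy': 213.4427300132425, 'R': array([[ 0.01528999, -0.99985465,  0.00754339],
       [-0.99020951, -0.01618851, -0.13864726],
       [ 0.13874922, -0.00534962, -0.9903131 ]]), 't': array([ 103.3957644 ,  563.67995874, 1191.97230392])}
```

View pics/top.png

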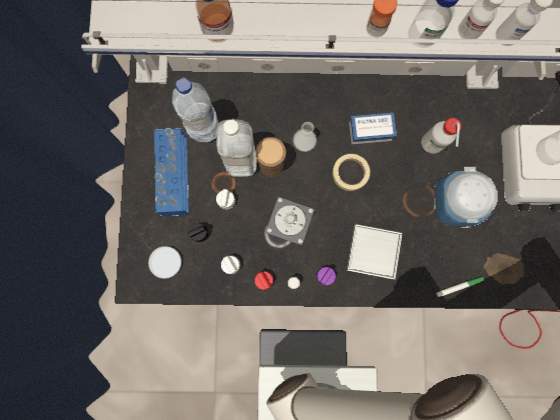

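View pics/side.png

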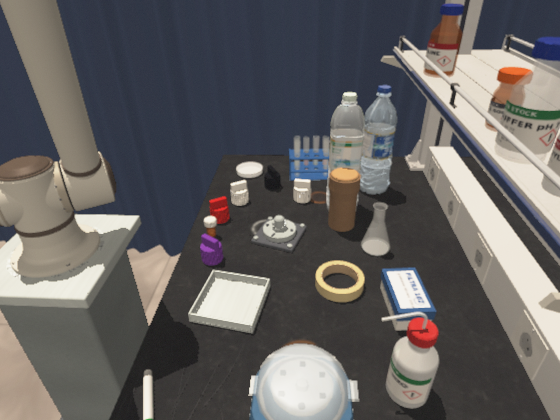

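The top view shows white caps at (226,199) and (230,265), the gauge at (291,219), the tray at (375,251) and the vial at (294,283). The side view agrees, with the tin at (343,198) near the far cap.

Run:
```python
from h import *
z=np.load("top.npz");im,w=z["im"],z["w"]
hs=cv2.cvtColor(im,cv2.COLOR_BGR2HSV)
for n,(u,v),r,lo,hi in [("capA",(226,199),16,50,75),("capB",(230,265),16,50,75),("gauge",(291,219),30,15,35),("post",(291,219),12,45,70),("base",(291,219),32,5,60),("tray",(375,251),36,14,32),("tin",(271,156),20,130,175),("vial",(294,283),10,40,65),("red",(264,280),14,45,75),("black",(198,232),14,45,75),("bottle",(237,150),30,100,400)]:
    P=w[v-r:v+r,u-r:u+r].reshape(-1,3);P=P[(P[:,2]>lo)&(P[:,2]<hi)]
    if len(P)<5: print(n,len(P));continue
    rect=cv2.minAreaRect(P[:,:2].astype(np.float32))
    print(n,len(P),P.mean(0).round(1),np.round(rect[0],1),np.round(rect[1],1),round(rect[2],1))
cv2.imwrite("pics/crop.png",cv2.resize(im[130:300,140:340],(800,680),interpolation=2)[:600])
p=camera_params("wrist");print(p)
```

```text
capA 97 [600.4 259.7  61.6] [601.3 260.3] [14.5 45.3] 81.0
capB 93 [421.  240.3  62.2] [421.3 240.8] [45.  13.9] 30.8
gauge 640 [546.8  80.7  24.1] [547.7  80.8] [105.1 100.5] 71.9
post 75 [545.9  79.9  54.9] [544.5  79.5] [28.9 21.9] 1.7
base 1583 [546.3  80.4  18.3] [555.1  77.1] [178.6 178.1] 0.1
tray 339 [ 464.8 -155.8   21.4] [ 464. -155.] [132.  130.5] 80.1
tin 764 [703.  137.9 150. ] [706.1 140.6] [83.5 77.1] 86.3
vial 110 [375.8  69.8  53.6] [375.9  69.6] [28.9 26.7] 0.6
red 97 [381.  149.1  62. ] [381.1 149. ] [43.5 29.1] 5.8
black 107 [507.8 330.6  61. ] [509.4 331.6] [28.  45.5] 3.9
bottle 1965 [696.4 208.9 230.3] [718.7 226.1] [188.2 102.1] 67.8
{'fx': 372.2433684661319, 'fy': 372.2433684661319, 'cx': 279.13812347624275, 'cy': 208.87035534734903, 'tool_from_camera': array([[-3.92823334e-04, -9.59163728e-01, -2.82851176e-01,
         7.16074070e+01],
       [ 9.99999391e-01, -6.68624345e-04,  8.78543718e-04,
        -1.26025621e+00],
       [-1.03178845e-03, -2.82850659e-01,  9.59163406e-01,
        -1.43878727e+02],
       [ 0.00000000e+00,  0.00000000e+00,  0.00000000e+00,
         1.00000000e+00]])}
```

View pics/crop.png

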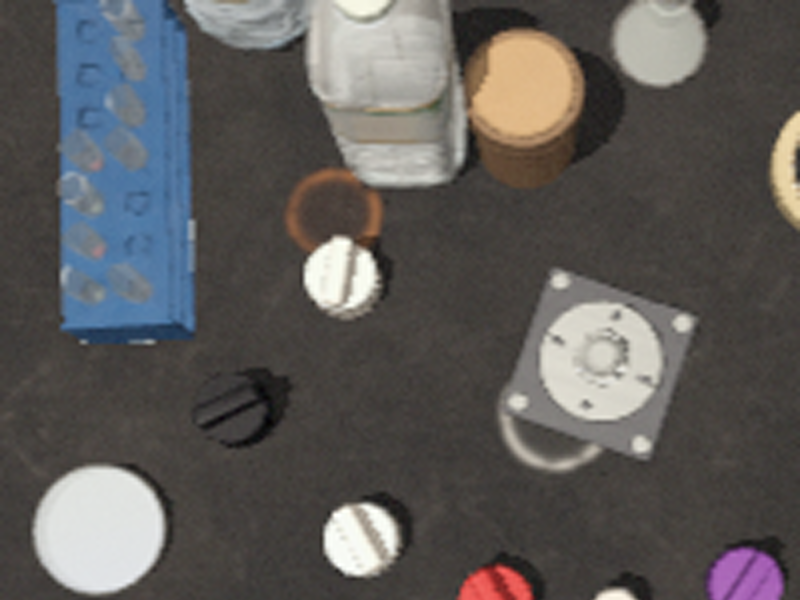

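Request:
step_arm(
  targets=[
    [[28, 50, 0, 0, 0, 13, 4], [28, 50, 0, 0, 0, 13, 4], [28, 50, 0, 0, 0, 13, 4], [28, 50, 0, 0, 0, 13, 4], [28, 50, 0, 0, 0, 13, 4], [28, 50, 0, 0, 0, 13, 4], [28, 50, 0, 0, 0, 13, 4], [28, 50, 0, 0, 0, 13, 4], [28, 50, 0, 0, 0, 13, 4], [28, 50, 0, 0, 0, 13, 4], [28, 50, 0, 0, 0, 13, 4], [28, 50, 0, 0, 0, 13, 4]],
  ],
)

```text
time_s: 1.1
tool_pos: [435.1, -156.9, 231.3]
ee_rot: [0.833, -3.029, -0.0]
ft_force: [1.4, -0.4, -0.7]
grip_width: 0.474
finger_force: 0.0
```

Request:
step_arm(
  targets=[
    [[0, 10, 0, 0, 0, 0, 4], [-4.5, 33.5, 0, 0, 0, 0, 4], [-4.5, 33.5, 0, 0, 0, 0, 4], [-4.5, 33.5, 0, 0, 0, 0, 4], [-4.5, 33.5, 0, 0, 0, 0, 4], [-4.5, 33.5, 0, 0, 0, 0, 4], [-4.5, 33.5, 0, 0, 0, 0, 4], [-4.5, 33.5, 0, 0, 0, 0, 4], [-4.5, 33.5, 0, 0, 0, 0, 4], [-4.5, 33.5, 0, 0, 0, 0, 4], [-4.5, 33.5, 0, 0, 0, 0, 4], [-4.5, 33.5, 0, 0, 0, 0, 4]],
  ],
)

```text
time_s: 2.1
tool_pos: [389.7, 175.0, 231.0]
ee_rot: [0.831, -3.029, 0.001]
ft_force: [-0.7, -0.7, -0.1]
grip_width: 0.471
finger_force: 0.0
```

```bash
cat >> h.py <<'E'
from scipy.spatial.transform import Rotation as Ro
def wrist(fn=None):
    s=get_state(); im,d=read_camera("wrist"); p=camera_params("wrist")
    v,u=np.mgrid[0:420,0:560]
    c=np.stack([(u-p["cx"])/p["fx"]*d,(v-p["cy"])/p["fy"]*d,d],-1)
    T=np.array(p["tool_from_camera"]); c=c@T[:3,:3].T+T[:3,3]
    w=c@Ro.from_rotvec(s["ee_rot"]).as_matrix().T+np.array(s["tool_pos"]); w[d==0]=np.nan
    if fn: cv2.imwrite("pics/"+fn,im)
    return im,d,w,s
def yaw(s):  # bar-line angle matching the fingers, deg
    y=Ro.from_rotvec(s["ee_rot"]).as_matrix()[:,1]
    return (np.degrees(np.arctan2(y[1],y[0]))-90)
def rect(w,c,r,lo,hi):
    m=(np.hypot(w[...,0]-c[0],w[...,1]-c[1])<r)&(w[...,2]>lo)&(w[...,2]<hi)
    P=w[m]; 
    if len(P)<5: return len(P)
    q=cv2.minAreaRect(P[:,:2].astype(np.float32)); a=q[2]+(90 if q[1][1]>q[1][0] else 0)
    return len(P),P.mean(0).round(1),np.round(q[0],1),np.round(q[1],1),round(a,1)
E
python3 - <<'E'
from h import *
im,d,w,s=wrist("w1.png"); np.savez("w1.npz",im=im,w=w)
print(s["tool_pos"].round(1),yaw(s),s["qpos"].round(2),s["grip_width"])
print("B",rect(w,(421,240.5),40,55,75)); print("A",rect(w,(600,260),40,55,75))
print("flange",rect(w,(546,80),50,20,30)); print("post",rect(w,(546,80),30,50,70))
m=(np.hypot(w[...,0]-546,w[...,1]-80)<43)&(w[...,2]>15)&(w[...,2]<40)&(im.max(2)<75)
n,l,st,c=cv2.connectedComponentsWithStats(m.astype(np.uint8))
for i in range(1,n):
    if st[i,4]>8:
        P=w[l==i]; print(st[i],P.mean(0).round(1))
z=np.load("top.npz")["w"];q=(z[...,2]>20)&(z[...,1]>185)&(z[...,1]<290)&(z[...,0]>615);print("bottle minx",np.nanmin(z[q][:,0]), z[q][np.argsort(z[q][:,0])[:6]].round(0))
E
```

```text
[389.7 175.  231. ] 30.680450829314893 [ 0.81  0.04 -0.44 -0.   -1.09 -1.84] 0.4714868129161888
B (714, array([417.4, 237.2,  63.3]), array([419.8, 239.8]), array([45.6, 14. ]), 30.8)
A (95, array([578.4, 259.4,  59.6]), array([579. , 258.9]), array([ 7.4, 15.7]), 120.2)
flange (3806, array([539.6,  79.8,  25.1]), array([545. ,  79.3]), array([82.9, 83.4]), 143.7)
post (575, array([542.9,  79.8,  56. ]), array([545. ,  79.2]), array([25.1, 25.1]), 143.5)
bottle minx 615.2261435329826 [[615. 254.  60.]
 [616. 278.  42.]
 [616. 275.  40.]
 [616. 270.  40.]
 [616. 247.  42.]
 [616. 245.  42.]]
```

View pics/w1.png

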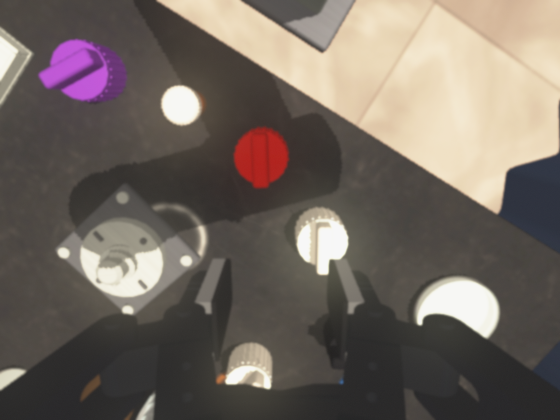

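The wrist view shows cap_2/1 candidate B at (322,240), gauge flange at (121,257) with ribs at about (97,236) and (142,284), and a stud at (143,240).

Run:
```python
from h import *
z=np.load("w1.npz");im,w=z["im"],z["w"]
g=im.mean(2); fl=(np.hypot(w[...,0]-545,w[...,1]-79.3)<38)&(w[...,2]>20)&(w[...,2]<32)
r=np.hypot(w[...,0]-545,w[...,1]-79.3); ring=fl&(r>27)
print(np.percentile(g[ring],[5,25,50]))
m=ring&(g<np.median(g[ring])*0.65)
n,l,st,c=cv2.connectedComponentsWithStats(m.astype(np.uint8))
for i in range(1,n):
    if st[i,4]>8:
        P=w[l==i]; q=P.mean(0); print(st[i],q.round(1),np.degrees(np.arctan2(q[1]-79.3,q[0]-545)).round(1))
```

```text
[118.86666667 145.33333333 203.        ]
[ 93 231  11  11  70] [532.7  49.1  26.9] -112.1
[139 237   8   8  50] [514.3  89.3  27.1] 161.9
```

Request:
step_arm(
  targets=[
    [[3.1, 6.5, -6, 0, 0, 0, 4], [3.1, 6.5, -12, 0, 0, 0, 4], [3.1, 6.5, -12, 0, 0, 0, 4], [3.1, 6.5, -12, 0, 0, 0, 4], [3.1, 6.5, -12, 0, 0, 0, 4]],
  ],
)

```text
time_s: 2.57
tool_pos: [419.9, 238.7, 107.2]
ee_rot: [0.827, -3.023, 0.007]
ft_force: [-0.6, 0.3, 0.6]
grip_width: 0.469
finger_force: 0.0
```

Request:
step_arm(
  targets=[
    [[0, 0, -3, 0, 0, 0, 4], [0, 0, -6, 0, 0, 0, 4], [0, 0, -6, 0, 0, 0, 4]],
  ],
)

```text
time_s: 2.82
tool_pos: [418.9, 237.6, 48.3]
ee_rot: [0.826, -3.023, 0.006]
ft_force: [0.0, -0.5, -0.7]
grip_width: 0.469
finger_force: 0.0
```

Run:
```python
from h import *
s=get_state();print(s["tool_pos"],yaw(s),s["ft_force"])
```

```text
[418.93893095 237.55588873  48.33994082] 30.5606742919566 [ 0.00417308 -0.52634777 -0.68656579]
```

Request:
step_arm(
  targets=[
    [[0.14, 0.24, -0.3, 0, 0, 0, 4], [0.14, 0.24, -0.3, 0, 0, 0, 1.2], [0.14, 0.24, -0.3, 0, 0, 0, 1.0], [0.14, 0.24, -0.3, 0, 0, 0, 1.0], [0.14, 0.24, -0.3, 0, 0, 0, 1.0], [0.14, 0.24, -0.3, 0, 0, 0, 1.0], [0.14, 0.24, -0.3, 0, 0, 0, 1.0], [0.14, 0.24, -0.3, 0, 0, 0, 1.0]],
  ],
)

```text
time_s: 3.48
tool_pos: [423.6, 244.4, 50.5]
ee_rot: [-0.833, 3.025, 0.002]
ft_force: [1.1, -1.9, 7.2]
grip_width: 0.143
finger_force: 60.1
```

Run:
```python
from h import *
im,d,w,s=wrist("w2.png");print(s["tool_pos"],yaw(s),s["ft_force"],s["grip_width"],s["wrist_torque"])
```

```text
[423.61676906 244.39281042  50.46136966] 30.807714048695658 [ 1.12926987 -1.90421118  7.16810371] 0.14277813209541354 [-0.38615773 -0.12438043 -0.06918785]
```

View pics/w2.png

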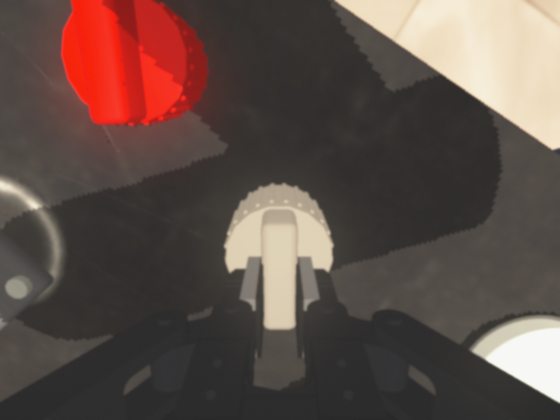

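Cap B is between the fingers, with the bar (265–297, 210–330) aligned to them. I'll check how far it is off centre along the bar.

Run:
```python
from h import *
im,d,w,s=wrist();T=s["tool_pos"];R=Ro.from_rotvec(s["ee_rot"]).as_matrix()
t=(w-T)@R   # tool coords
m=(abs(t[...,1])<7)&(abs(w[...,2]-63)<4)&(t[...,0]>-45)&(t[...,0]<45)
P=t[m];print(len(P),P.min(0),P.max(0),np.median(w[m][:,2]))
m=(abs(t[...,1])<30)&(abs(w[...,2]-41)<4)&(abs(t[...,0])<45);P=t[m];print(P.min(0),P.max(0),np.median(w[m][:,2]))
print(np.percentile(t[m][:,0],[1,99]))
```

```text
3512 [-17.76338295  -6.99854397 -16.59389635] [28.43600131  6.98427999 -8.67315769] 64.17298870952402
[ -2.14956315 -25.72466042   5.42014372] [29.83294435 22.7997334  13.35994104] 42.31188925938882
[-0.28182731 28.65552037]
```

Request:
step_arm(
  targets=[
    [[0, 0, 0, 0, 0, 0, 3], [0, 0, 0, 0, 0, 0, 3], [0, 0, 0, 0, 0, 0, 3], [-0.45, -0.27, -0.2, 0, 0, 0, 3], [-0.45, -0.27, -0.2, 0, 0, 0, 3], [-0.45, -0.27, -0.2, 0, 0, 0, 3], [-0.45, -0.27, -0.2, 0, 0, 0, 1], [-0.45, -0.27, -0.2, 0, 0, 0, 1], [-0.45, -0.27, -0.2, 0, 0, 0, 1], [-0.45, -0.27, -0.2, 0, 0, 0, 1], [-0.45, -0.27, -0.2, 0, 0, 0, 1]],
  ],
)

```text
time_s: 4.5
tool_pos: [417.8, 240.8, 46.4]
ee_rot: [-0.833, 3.029, 0.0]
ft_force: [-0.7, 0.5, 1.1]
grip_width: 0.145
finger_force: 59.7
```

```bash
cat >> h.py <<'E'
def held(z0=0):
    im,d,w,s=wrist();T=s["tool_pos"];R=Ro.from_rotvec(s["ee_rot"]).as_matrix()
    t=(w-T)@R
    m=(abs(t[...,1])<6)&(abs(w[...,2]-63-z0)<5)&(abs(t[...,0])<45);P=t[m]
    x=np.percentile(P[:,0],[.3,99.7]) if len(P) else 0
    print("pos",T.round(1),"yaw",yaw(s).round(1),"ft",s["ft_force"].round(1),"tq",s["wrist_torque"].round(2),"grip",round(s["grip_width"]*85.4,1),round(float(s["finger_force"]),1),"q",s["qpos"].round(2))
    print("bar x",np.round(x,1),"mid",np.mean(x).round(1),"topz",np.median(w[m][:,2]).round(1),"tool z",np.median(P[:,2]).round(1))
E
python3 -c "
from h import *
held()"
```

```text
pos [417.8 240.8  46.4] yaw 30.7 ft [-0.7  0.5  1.1] tq [ 0.01  0.13 -0.01] grip 12.4 59.7 q [ 0.86  0.38 -0.57 -0.   -0.63 -1.89]
bar x [-24.   21.2] mid -1.4 topz 64.1 tool z -17.8
```

Request:
step_arm(
  targets=[
    [[0, 0, 3, 0, 0, 0, 1], [0, 0, 7, 0, 0, 0, 1], [0, 0, 10, 0, 0, 0, 1], [3, -4, 10, 0, 0, 7, 1], [5.5, -7, 10, 0, 0, 14, 1], [8, -10, 10, 0, 0, 21, 1], [10, -13, 10, 0, 0, 28, 1], [12, -15.5, 10, 0, 0, 34, 1], [12.7, -16.3, 10, 0, 0, 36.7, 1], [12.7, -16.3, 10, 0, 0, 36.7, 1], [12.7, -16.3, 10, 0, 0, 36.7, 1], [12.7, -16.3, 10, 0, 0, 36.7, 1]],
  ],
)

```text
time_s: 5.55
tool_pos: [544.1, 77.6, 145.6]
ee_rot: [1.742, -2.613, -0.001]
ft_force: [-0.6, -0.5, -0.9]
grip_width: 0.147
finger_force: 59.5
```

Run:
```python
from h import *
held(100)
im,d,w,s=wrist("w3.png"); np.savez("w3.npz",im=im,w=w)
print("flange",rect(w,(545,79.3),50,21,28))
P=w[(np.hypot(w[...,0]-545,w[...,1]-79)<60)&(w[...,2]>21)&(w[...,2]<30)];print(len(P),P.min(0),P.max(0))
R=Ro.from_rotvec(s["ee_rot"]).as_matrix();t=(w-s["tool_pos"])@R
for lo,hi in((139,145),):
  m=(abs(t[...,1])<40)&(abs(t[...,0])<45)&(w[...,2]>lo)&(w[...,2]<hi);P=t[m];print(len(P),P.min(0),P.max(0))
```

```text
pos [544.1  77.6 145.6] yaw 67.4 ft [-0.6 -0.5 -0.9] tq [ 0.01 -0.04  0.05] grip 12.5 59.5 q [ 0.44  0.34 -0.3  -0.   -0.94 -0.83]
bar x [-23.  22.] mid -0.5 topz 163.4 tool z -17.8
flange (5052, array([540.1,  64.1,  25.2]), array([542.3,  69.5]), array([64. , 82.5]), 159.2)
5206 [504.15926219  36.95678479  21.0687295 ] [587.70060938 111.71856013  29.91461046]
2117 [ -4.4235266  -24.4524632    0.91881123] [22.60857267 22.89942797  6.86348817]
```

View pics/w3.png

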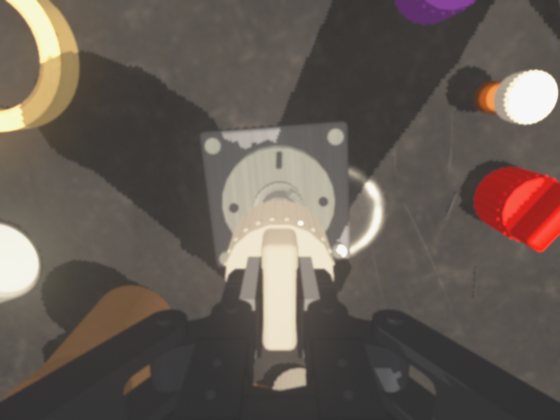

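Wrist view: the near rib at (279,160) lines up with the bar at (279,290). I'll check centring numerically.

Run:
```python
from h import *
from scipy.optimize import least_squares
z=np.load("w3.npz");im,w=z["im"],z["w"];s=get_state()
def circ(P,r):
    return least_squares(lambda p:np.hypot(P[:,0]-p[0],P[:,1]-p[1])-r,P.mean(0)[:2],loss="soft_l1").x
m=((np.hypot(w[...,0]-545,w[...,1]-79)<60)&(w[...,2]>21.5)&(w[...,2]<30)).astype(np.uint8)
c=max(cv2.findContours(m,0,cv2.CHAIN_APPROX_NONE)[0],key=len)[:,0]
P=w[c[:,1],c[:,0]]; P=P[np.hypot(P[:,0]-545,P[:,1]-79)>39.5]
f=circ(P,42);print("flange c",len(P),f)
R=Ro.from_rotvec(s["ee_rot"]).as_matrix();print("in tool",((np.r_[f,25]-s["tool_pos"])@R).round(1))
t=(w-s["tool_pos"])@R
q=t[160,279];print("rib px tool",q,w[160,279]);print("studs",w[208,233],w[201,323],t[208,233],t[201,323])
m=((abs(t[...,1])<40)&(abs(t[...,0])<45)&(w[...,2]>139)&(w[...,2]<145)).astype(np.uint8)
P=t[m>0];print("skirt hull", circ(P[np.hypot(P[:,0],P[:,1])>22],24))
```

```text
flange c 222 [545.98273003  79.1953706 ]
in tool [ -1.5  -1.5 121.1]
rib px tool [ 31.65774061  -1.0296577  117.5869482 ] [532.82063166  48.7361778   28.53209606]
studs [577.38121633  68.31469602  28.63817315] [514.76143415  88.92010997  27.72234092] [ -3.49166937 -34.69679007 117.45089722] [  1.45160109  31.03986166 118.40779325]
skirt hull [-1.68730901 -0.31905053]
```

Request:
step_arm(
  targets=[
    [[0.12, 0, -2, 0, 0, -0.5, 1], [0.12, 0, -4, 0, 0, -0.5, 1], [0.12, 0, -4.2, 0, 0, -0.5, 1], [0.12, 0, -4.4, 0, 0, -0.5, 1], [0.12, 0, -4.6, 0, 0, -0.5, 1], [0.12, 0, -4.8, 0, 0, -0.5, 1], [0.12, 0, -4.9, 0, 0, -0.5, 1], [0.12, 0, -4.9, 0, 0, -0.5, 1]],
  ],
)

```text
time_s: 6.32
tool_pos: [546.2, 77.9, 97.8]
ee_rot: [-1.733, 2.62, -0.0]
ft_force: [0.2, 0.3, -0.7]
grip_width: 0.143
finger_force: 59.5
```

Request:
step_arm(
  targets=[
    [[0, 0, -0.5, 0, 0, 0, 1], [0, 0, -0.9, 0, 0, 0, 1], [0, 0, -1.2, 0, 0, 0, 1], [0, 0, -1.5, 0, 0, 0, 1], [0, 0, -1.5, 0, 0, 0, 1]],
  ],
)

```text
time_s: 6.73
tool_pos: [545.4, 77.5, 81.4]
ee_rot: [1.732, -2.619, -0.001]
ft_force: [1.1, 0.4, -1.6]
grip_width: 0.145
finger_force: 59.5
```

Request:
step_arm(
  targets=[
    [[0, 0, -0.15, 0, 0, 0, 1], [0, 0, -0.3, 0, 0, 0, 1], [0, 0, -0.45, 0, 0, 0, 1], [0, 0, -0.45, 0, 0, 0, 1]],
  ],
)

```text
time_s: 7.07
tool_pos: [545.8, 77.7, 77.5]
ee_rot: [1.732, -2.62, -0.0]
ft_force: [-0.4, -1.0, -1.6]
grip_width: 0.143
finger_force: 59.5
```

Request:
step_arm(
  targets=[
    [[0, 0, 0, 0, 0, 0, 1.7], [0, 0, 0, 0, 0, 0, 1.7], [0, 0, 0, 0, 0, 0, 1.7], [0, 0, -0.1, 0, 0, 0, 1.7], [0, 0, -0.2, 0, 0, 0, 1.7], [0, 0, -0.2, 0, 0, 0, 1.7]],
  ],
)

```text
time_s: 7.57
tool_pos: [545.9, 77.7, 75.7]
ee_rot: [1.733, -2.62, -0.0]
ft_force: [-0.1, 0.1, -0.1]
grip_width: 0.199
finger_force: 0.0
```

```bash
cat >> h.py <<'E'
def bar(ang=True):
    """edges of bar: angle from the skewed long edges"""
    im,d,w,s=wrist();T=s["tool_pos"];R=Ro.from_rotvec(s["ee_rot"]).as_matrix();t=(w-T)@R
    m=(abs(t[...,1])<20)&(abs(t[...,0])<30)&(w[...,2]>80)&(w[...,2]<105)&(t[...,2]<-3)
    m&=(im.min(2)>90)
    P=t[m]; r=cv2.minAreaRect(P[:,:2].astype(np.float32));a=r[2]+(90 if r[1][1]>r[1][0] else 0);a=(a+90)%180-90
    print("yaw",yaw(s).round(1),"bar rel(tool)",round(a,1),"=> bar yaw",(yaw(s)-a).round(1),"rect",np.round(r[0],1),np.round(r[1],1),"topz",np.percentile(w[m][:,2],[25,50,75]).round(1),"pos",T.round(1),"ft",s["ft_force"].round(1),"tq",s["wrist_torque"].round(3),"grip",round(s["grip_width"]*85.4,1))
E
python3 -c "
from h import *
bar()"
```

```text
yaw 66.9 bar rel(tool) 23.1 => bar yaw 43.9 rect [-0.9 -3.6] [45.9 36.8] topz [91.7 93.  93.9] pos [545.9  77.7  75.7] ft [-0.1  0.1 -0.1] tq [-0.047  0.007  0.071] grip 17.0
```

Request:
step_arm(
  targets=[
    [[0, 0, 0, 0, 0, -5, 1.7], [0, 0, 0, 0, 0, -10, 1.7], [0, 0, -0.1, 0, 0, -15, 1.7], [0, 0, -0.1, 0, 0, -20, 1.7], [0, 0, -0.2, 0, 0, -25, 1.7], [0, 0, -0.2, 0, 0, -30, 1.7], [0, 0, -0.2, 0, 0, -30, 1.7]],
  ],
)

```text
time_s: 8.2
tool_pos: [545.9, 77.7, 73.8]
ee_rot: [0.993, -2.98, 0.0]
ft_force: [-0.3, -0.3, 0.8]
grip_width: 0.199
finger_force: 0.0
```

```bash
sed -i 's/    m&=(im.min(2)>90)/    z0=np.nanmedian(w[m\&(abs(t[...,1])<5)\&(abs(t[...,0])<10)][:,2]); m\&=(abs(w[...,2]-z0)<2)\&(abs(t[...,1])<12); g=np.zeros((420,560,3),np.uint8); g[m]=255; cv2.imwrite("pics\/mask.png",np.hstack([im,g])[100:400]); n,l,st,_=cv2.connectedComponentsWithStats(cv2.morphologyEx(m.astype(np.uint8),2,np.ones((5,5)))); m=l==1+st[1:,4].argmax()/' h.py
python3 -c "
from h import *
bar()"
```

```text
yaw 36.9 bar rel(tool) -5.8 => bar yaw 42.7 rect [-1.2 -1.3] [13.2 45.1] topz [90.5 91.  91.4] pos [545.9  77.7  73.8] ft [-0.3 -0.3  0.8] tq [-0.031  0.022 -0.017] grip 17.0
```

Request:
step_arm(
  targets=[
    [[0, 0, 0, 0, 0, -3, 1.7], [0, 0, 0, 0, 0, -6, 1.7], [0, 0, 0, 0, 0, -9, 1.7], [0, 0, 0, 0, 0, -12, 1.7], [0, 0, 0, 0, 0, -12, 1.7]],
  ],
)

```text
time_s: 8.67
tool_pos: [546.0, 77.8, 73.9]
ee_rot: [-0.68, 3.067, 0.0]
ft_force: [-0.6, 0.1, -0.1]
grip_width: 0.197
finger_force: 0.0
```

```bash
python3 -c "
from h import *
bar()"
```

```text
yaw 25.0 bar rel(tool) -6.6 => bar yaw 31.6 rect [-0.9 -0.9] [13.3 45.5] topz [89.5 90.  90.4] pos [546.   77.8  73.9] ft [-0.6  0.1 -0.1] tq [ 0.03  -0.    -0.053] grip 16.8
```

Request:
step_arm(
  targets=[
    [[0, 0, 0, 0, 0, -4, 1.7], [0, 0, 0, 0, 0, -8, 1.7], [0, 0, 0, 0, 0, -12, 1.7], [0, 0, 0, 0, 0, -12, 1.7]],
  ],
)

```text
time_s: 9.05
tool_pos: [546.0, 77.7, 73.8]
ee_rot: [0.356, -3.121, -0.0]
ft_force: [0.2, -0.2, -0.1]
grip_width: 0.195
finger_force: 0.0
```

```bash
python3 -c "
from h import *
bar()"
```

```text
yaw 13.0 bar rel(tool) -5.1 => bar yaw 18.1 rect [-1.  -0.9] [13.2 45.3] topz [88.4 88.9 89.3] pos [546.   77.7  73.8] ft [ 0.2 -0.2 -0.1] tq [ 0.035  0.025 -0.077] grip 16.7
```

Request:
step_arm(
  targets=[
    [[0, 0, 0, 0, 0, -4, 1.7], [0, 0, 0, 0, 0, -8, 1.7], [0, 0, 0, 0, 0, -12, 1.7], [0, 0, 0, 0, 0, -12, 1.7]],
  ],
)

```text
time_s: 9.43
tool_pos: [545.9, 77.8, 73.8]
ee_rot: [0.029, -3.141, -0.0]
ft_force: [0.0, -0.2, 0.1]
grip_width: 0.199
finger_force: 0.1
```

Request:
step_arm(
  targets=[
    [[0, 0, 0, 0, 0, -4, 1.7], [0, 0, 0, 0, 0, -8, 1.7], [0, 0, 0, 0, 0, -12, 1.7], [0, 0, 0, 0, 0, -12, 1.7]],
  ],
)

```text
time_s: 9.77
tool_pos: [545.7, 77.8, 73.7]
ee_rot: [-0.298, -3.127, 0.0]
ft_force: [-0.9, 0.8, -0.1]
grip_width: 0.2
finger_force: 0.3
```

```bash
python3 -c "
from h import *
bar()"
```

```text
yaw -10.9 bar rel(tool) -7.9 => bar yaw -3.0 rect [-1.6 -0.5] [13.3 45.6] topz [87.8 88.2 88.7] pos [545.7  77.8  73.7] ft [-0.9  0.8 -0.1] tq [0.12  0.087 0.017] grip 17.1
```

Request:
step_arm(
  targets=[
    [[0, 0, 0, 0, 0, -2, 1.7], [0, 0, 0, 0, 0, -4, 1.7], [0, 0, 0, 0, 0, -6, 1.7], [0, 0, 0, 0, 0, -6, 1.7]],
  ],
)

```text
time_s: 10.15
tool_pos: [545.8, 77.8, 73.8]
ee_rot: [-0.461, -3.107, 0.0]
ft_force: [-0.7, 1.0, 0.0]
grip_width: 0.198
finger_force: 0.8
```

```bash
python3 -c "
from h import *
bar()"
```

```text
yaw -16.9 bar rel(tool) -7.8 => bar yaw -9.1 rect [-1.5 -0.5] [13.2 45.3] topz [87.7 88.2 88.6] pos [545.8  77.8  73.8] ft [-0.7  1.   0. ] tq [0.246 0.27  0.042] grip 16.9
```

Request:
step_arm(
  targets=[
    [[0, 0, 0, 0, 0, -2, 1.7], [0, 0, 0, 0, 0, -4, 1.7], [0, 0, 0, 0, 0, -5, 1.7], [0, 0, 0, 0, 0, -5, 1.7]],
  ],
)

```text
time_s: 10.53
tool_pos: [545.8, 77.8, 73.8]
ee_rot: [-0.598, -3.084, 0.0]
ft_force: [-1.1, 0.6, -0.1]
grip_width: 0.198
finger_force: 1.5
```

```bash
python3 -c "
from h import *
bar()"
```

```text
yaw -21.9 bar rel(tool) -8.0 => bar yaw -13.9 rect [-1.6 -0.5] [13.1 45.1] topz [87.7 88.2 88.6] pos [545.8  77.8  73.8] ft [-1.1  0.6 -0.1] tq [0.37  0.381 0.063] grip 16.9
```

Request:
step_arm(
  targets=[
    [[0, 0, 0, 0, 0, -2, 1.7], [0, 0, 0, 0, 0, -4, 1.7], [0, 0, 0, 0, 0, -4, 1.7]],
  ],
)

```text
time_s: 10.83
tool_pos: [545.9, 77.9, 73.8]
ee_rot: [-0.706, -3.061, -0.0]
ft_force: [-0.4, 1.3, 1.3]
grip_width: 0.203
finger_force: 2.7
```

```bash
python3 -c "
from h import *
bar()"
```

```text
yaw -26.0 bar rel(tool) -8.7 => bar yaw -17.3 rect [-1.6 -0.3] [13.4 45.5] topz [87.8 88.2 88.7] pos [545.9  77.9  73.8] ft [-0.4  1.3  1.3] tq [0.484 0.438 0.096] grip 17.4
```

Request:
step_arm(
  targets=[
    [[0, 0, 0, 0, 0, -1, 1.7], [0, 0, 0, 0, 0, -2, 1.7], [0, 0, 0, 0, 0, -2, 1.7]],
  ],
)

```text
time_s: 11.13
tool_pos: [545.9, 77.9, 73.8]
ee_rot: [0.762, 3.048, 0.0]
ft_force: [-1.7, 2.2, 1.1]
grip_width: 0.197
finger_force: 4.8
```

```bash
python3 -c "
from h import *
bar()"
```

```text
yaw -28.1 bar rel(tool) -9.1 => bar yaw -18.9 rect [-1.7 -0.2] [13.3 45.5] topz [87.8 88.2 88.7] pos [545.9  77.9  73.8] ft [-1.7  2.2  1.1] tq [0.698 0.512 0.152] grip 16.9
```

Request:
step_arm(
  targets=[
    [[0, 0, 0, 0, 0, 4, 1.7], [0, 0, 0, 0, 0, 8, 1.7], [0, 0, 0, 0, 0, 8, 1.7], [0, 0, 0, 0, 0, 8, 4], [0, 0, 0, 0, 0, 8, 4], [0, 0, 0, 0, 0, 8, 4], [0, 0, 3, 0, 0, 8, 4], [0, 0, 7, 0, 0, 8, 4], [0, 0, 10, 0, 0, 8, 4], [0, 0, 10, 0, 0, 8, 4], [0, 0, 10, 0, 0, 8, 4]],
  ],
)

```text
time_s: 12.1
tool_pos: [547.0, 78.2, 176.0]
ee_rot: [0.547, 3.089, 0.005]
ft_force: [0.9, 0.2, -0.4]
grip_width: 0.467
finger_force: 0.0
```

Run:
```python
from h import *
for n in("top","side"):
  z=np.load(n+".npz")["w"]
  for a,b in((30,70),(70,140),(140,350)):
    q=(z[...,2]>a)&(z[...,2]<b)&(z[...,1]>170)&(z[...,1]<320)&(z[...,0]>(630))&(z[...,0]<760);P=z[q]
    if len(P): print(n,a,b,len(P),np.percentile(P,1,axis=0).round(),np.percentile(P,99,axis=0).round())
im,d,w,s=wrist("w4.png")
print(s["tool_pos"],yaw(s));m=(np.hypot(w[...,0]-545.8,w[...,1]-79)<30)&(w[...,2]>82)&(w[...,2]<95)
P=w[m];print(rect(w,(545.8,79),30,82,95), rect(w,(600,260),35,55,75))
```

```text
top 30 70 119 [669. 178.  32.] [722. 257.  70.]
top 70 140 219 [670. 179.  71.] [729. 254. 139.]
top 140 350 1520 [671. 174. 145.] [742. 258. 322.]
side 30 70 53 [666. 188.  33.] [750. 238.  69.]
side 70 140 65 [667. 180.  76.] [746. 242. 140.]
side 140 350 2206 [669. 178. 144.] [747. 227. 319.]
[546.97982897  78.1724285  176.00712749] -20.088746470062162
(1412, array([545.3,  78.4,  87.7]), array([546.5,  77.9]), array([14. , 45.7]), 161.4) (1618, array([598. , 257.1,  62.5]), array([599.5, 258.5]), array([14.6, 45.5]), 171.5)
```

View pics/w4.png

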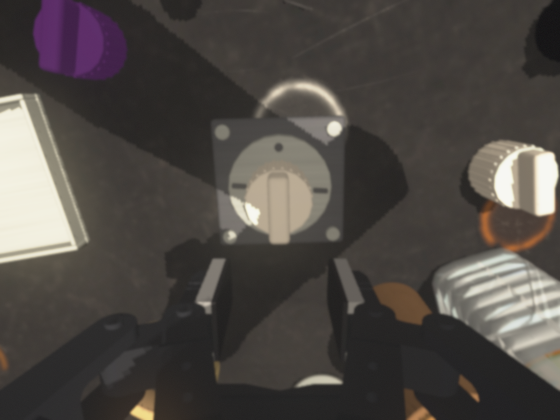

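The gauge view shows the good cap home: its bar (279,208) lies in line with the stud at (279,148). The ribs at (240,185) and (320,190) are clear. Now the other cap.

Request:
step_arm(
  targets=[
    [[1.2, 4, 0, 0, 0, 3, 4], [2.4, 8, 0, 0, 0, 6, 4], [3.6, 12, 0, 0, 0, 9, 4], [4.8, 16, 0, 0, 0, 11, 4], [5.4, 18.1, 0, 0, 0, 11, 4], [5.4, 18.1, 0, 0, 0, 11, 4], [5.4, 18.1, -3.5, 0, 0, 11, 4], [5.4, 18.1, -7, 0, 0, 11, 4], [5.4, 18.1, -10, 0, 0, 11, 4], [5.4, 18.1, -10, 0, 0, 11, 4], [5.4, 18.1, -10, 0, 0, 11, 4]],
  ],
)

```text
time_s: 13.07
tool_pos: [598.5, 257.1, 71.1]
ee_rot: [-0.248, -3.127, 0.007]
ft_force: [0.1, 0.1, 0.2]
grip_width: 0.471
finger_force: 0.0
```

Run:
```python
from h import *
held()
im,d,w,s=wrist();r=rect(w,(600,259),35,55,75);print(r)
R=Ro.from_rotvec(s["ee_rot"]).as_matrix();print((np.r_[r[2],63]-s["tool_pos"])@R)
```

```text
pos [598.5 257.1  71.1] yaw -9.1 ft [0.1 0.1 0.2] tq [ 0.03 -0.05  0.02] grip 40.2 0.0 q [ 0.65  0.57 -0.11  0.   -0.89 -2.38]
bar x [-23.4  21.8] mid -0.8 topz 64.0 tool z 7.2
(2920, array([597.6, 259.5,  63.6]), array([599.8, 259.1]), array([13.9, 45.8]), 171.5)
[ 0.54595633  0.8427501  10.72542152]
```

Request:
step_arm(
  targets=[
    [[0, 0, -1.4, 0, 0, 0, 4], [0, 0, -2.6, 0, 0, 0, 4], [0, 0, -2.6, 0, 0, 0, 4], [0, 0, -2.6, 0, 0, 0, 1], [0, 0, -2.6, 0, 0, 0, 1], [0, 0, -2.6, 0, 0, 0, 1], [0, 0, -2.6, 0, 0, 0, 1], [0, 0, -2.6, 0, 0, 0, 1], [0, 0, -2.6, 0, 0, 0, 1]],
  ],
)

```text
time_s: 13.92
tool_pos: [600.7, 259.2, 49.0]
ee_rot: [0.247, 3.13, 0.002]
ft_force: [-0.9, 0.1, 4.4]
grip_width: 0.141
finger_force: 60.1
```

```bash
python3 -c "
from h import *
held()"
```

```text
pos [600.7 259.2  49. ] yaw -9.0 ft [-0.9  0.1  4.4] tq [0.01 0.08 0.02] grip 12.0 60.1 q [ 0.65  0.6  -0.13  0.   -0.84 -2.38]
bar x [-21.9  23.4] mid 0.8 topz 64.1 tool z -15.1
```

Request:
step_arm(
  targets=[
    [[0, 0, 4, 0, 0, 0, 1], [0, 0, 8, 0, 0, 0, 1], [0, 0, 12, 0, 0, 0, 1], [-1.2, -3.7, 12, 0, 0, 0, 1], [-2.4, -7.4, 12, 0, 0, 0, 1], [-3.6, -11.1, 12, 0, 0, 0, 1], [-4.8, -14.8, 12, 0, 0, 0, 1], [-6, -18.5, 12, 0, 0, 0, 1], [-7.2, -22.2, 12, 0, 0, 0, 1], [-8.4, -25.9, 12, 0, 0, 0, 1], [-9.6, -29.6, 12, 0, 0, 0, 1], [-10.8, -33.3, 12, 0, 0, 0, 1]],
  ],
)

```text
time_s: 14.97
tool_pos: [490.2, -75.8, 167.2]
ee_rot: [-0.248, -3.13, -0.0]
ft_force: [0.5, 0.2, -1.1]
grip_width: 0.149
finger_force: 59.4
```

Request:
step_arm(
  targets=[
    [[-1.2, -3.7, 0, 0, 0, 0, 1], [-2.8, -8.2, 0, 0, 0, 0, 1], [-2.8, -8.2, 0, 0, 0, 0, 1], [-2.8, -8.2, -3.5, 0, 0, 0, 1], [-2.8, -8.2, -7, 0, 0, 0, 1], [-2.8, -8.2, -10, 0, 0, 0, 1], [-2.8, -8.2, -10, 0, 0, 0, 1], [-2.8, -8.2, -10, 0, 0, 0, 1]],
  ],
)

```text
time_s: 15.63
tool_pos: [462.7, -156.3, 66.6]
ee_rot: [-0.247, -3.127, 0.001]
ft_force: [0.3, -0.3, -1.1]
grip_width: 0.146
finger_force: 59.4
```

```bash
python3 -c "
from h import *
held(25)"
```

```text
pos [ 462.7 -156.3   66.6] yaw -9.0 ft [ 0.3 -0.3 -1.1] tq [-0.02 -0.13 -0.02] grip 12.5 59.4 q [ 0.01  0.35 -0.53  0.   -0.69 -1.74]
bar x [-16.2  21.9] mid 2.9 topz 83.7 tool z -17.0
```

Request:
step_arm(
  targets=[
    [[0, 0, -0.7, 0, 0, 0, 1], [0, 0, -1.2, 0, 0, 0, 1], [0, 0, -1.4, 0, 0, 0, 1], [0, 0, -1.4, 0, 0, 0, 1], [0, 0, -1.4, 0, 0, 0, 1]],
  ],
)

```text
time_s: 16.1
tool_pos: [464.2, -156.2, 54.2]
ee_rot: [0.247, 3.131, 0.0]
ft_force: [0.6, -0.1, -1.1]
grip_width: 0.147
finger_force: 59.4
```

```bash
python3 -c "
from h import *
held(5)"
```

```text
pos [ 464.2 -156.2   54.2] yaw -9.0 ft [ 0.6 -0.1 -1.1] tq [-0.    0.02 -0.01] grip 12.5 59.4 q [ 0.01  0.37 -0.54  0.   -0.65 -1.74]
bar x [-22.   23.4] mid 0.7 topz 69.4 tool z -15.2
```

Request:
step_arm(
  targets=[
    [[0, 0, -0.1, 0, 0, 0, 1], [0, 0, -0.1, 0, 0, 0, 1], [0, 0, -0.1, 0, 0, 0, 2], [0, 0, -0.1, 0, 0, 0, 3], [0, 0, -0.1, 0, 0, 0, 4], [0, 0, -0.1, 0, 0, 0, 4], [0, 0, 2, 0, 0, 0, 4], [0, 0, 5, 0, 0, 0, 4], [0, 0, 9, 0, 0, 0, 4], [0, 0, 13, 0, 0, 0, 4], [0, 0, 16, 0, 0, 0, 4], [0, 0, 16, 0, 0, 0, 4]],
  ],
)

```text
time_s: 17.15
tool_pos: [467.9, -157.0, 221.1]
ee_rot: [0.245, 3.117, -0.002]
ft_force: [0.7, 0.8, 0.0]
grip_width: 0.468
finger_force: 0.0
```

Run:
```python
from h import *
im,d,w,s=wrist("w5.png");print(s["tool_pos"],s["time_s"]);print("tray cap",rect(w,(464,-156),35,60,75))
im2,d2,w2=cloud("top");print("gauge cap",rect(w2,(546,79),30,82,95),"tray",rect(w2,(464,-156),35,60,75))
z=np.load("top.npz")["im"]
cv2.imwrite("pics/end.png",np.hstack([cv2.resize(im2[120:300,120:420],(600,360)),cv2.resize(im[:,100:400],(200,360))]))
```

```text
[ 467.87197093 -156.97926198  221.13561752] 17.15
tray cap (922, array([ 462. , -156. ,   67.7]), array([ 463., -156.]), array([13.7, 45.4]), 170.7)
gauge cap (90, array([547.2,  78.9,  86.8]), array([547.6,  78.9]), array([13.5, 44.8]), 160.3) tray 0
```

View pics/end.png

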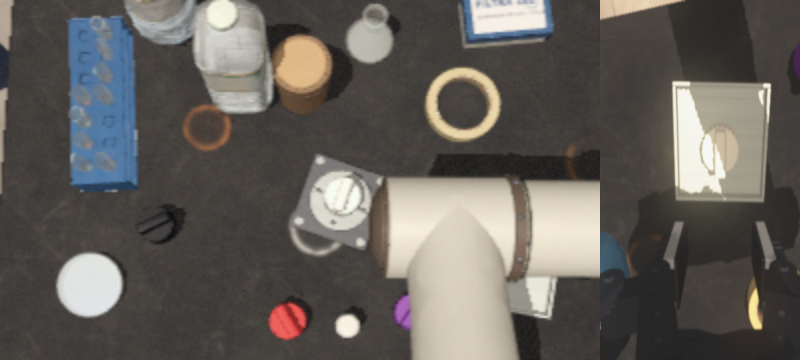

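The final views show the good cap home on the gauge at (345,195). The other stands upright in the tray at (718,150), and the bystanders are in place.

```bash
python3 -c "
from bench import job_done
print(job_done())"
```

```text
the job is handed in; nothing more can be done
None
```

The near white closure screwed fully home on the gauge, flat on the seat with its bar on the studs' line, and I left it there. The other I took to be faulty by elimination, without screwing it on, and stood it upright in the aluminium tray; I handed the job in after about 17 s of robot time.

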